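# Load the solder stand, reels in order of size

## Task

Load the solder stand: set the four solder reels over its four spindles in order of size, one to a spindle and each right down on the plate, with the largest next to the pale grey tip-cleaner tin and the smallest next to the yellow-lidded flux tin. The two tins sit in the seats at the ends of the stand; leave them there.

Things in the scene. Friction and masses are not known exactly. Their poses are not given: they have to be found in the camera images.
- black_reel: Black solder reel, standing upright on its lower flange: 54 mm over its two equal flanges, 50 mm tall, with a narrow cream label ring on top, the largest; silvery wire between the flanges; an 18 mm bore runs right through it from top to bottom. About 350 g. Origin: centre of its underside, z up along the bore. Round, so its yaw does not matter.
- white_reel: White solder reel, standing upright on its lower flange: 46 mm over its two equal flanges, 42 mm tall, the second largest; silvery wire between the flanges; an 18 mm bore runs right through it from top to bottom. About 220 g. Origin: centre of its underside, z up along the bore. Round, so its yaw does not matter.
- blue_reel: Blue solder reel, standing upright on its lower flange: 38 mm over its two equal flanges, 36 mm tall, with a thin cream label ring on top, the third largest; silvery wire between the flanges; an 18 mm bore runs right through it from top to bottom. About 140 g. Origin: centre of its underside, z up along the bore. Round, so its yaw does not matter.
- red_reel: Red solder reel, standing upright on its lower flange: 30 mm over its two equal flanges, 30 mm tall, the smallest; silvery wire between the flanges; an 18 mm bore runs right through it from top to bottom. About 80 g. Origin: centre of its underside, z up along the bore. Round, so its yaw does not matter.
- reel_stand: Fixed grey plate 80 (x) by 368 (y) mm, its top 9 mm over the bench. Row of 4 steel spindles, 8 mm thick, round tips 46 mm over the bench, at x = 0, y = -90, -30, 30, 90 mm; round tin seats with 4 mm lips at y = -152, 152. Origin: on the bench under its middle, z up; y runs roughly to the robot's left. A reel has 5 mm play on a spindle; close the fingers along the stand's x to clear neighbours.
- tip_tin: Pale grey round tip-cleaner tin, 50 mm across and 24 mm tall, loose in the seat at one end of the stand, which end varies. The largest reel goes on the spindle next to it. Origin: centre of its underside.
- flux_tin: Round flux tin, brass with a yellow lid, 48 mm across and 19 mm tall, loose in the seat at the other end of the stand. The smallest reel goes on the spindle next to it. Origin: centre of its underside.

How it is judged:
By the outcome, as a careful person would: the job done as asked, in the order asked, and still so for the second after the job is handed in, with the robot touching nothing.
It also fails if it takes over 115 s, if anything falls off the work surface, if the arm or the gripper's body presses on something with over 40 N, if the wrist force passes 120 N, or if a joint passes its speed limit or range.

## Robot

A 6-joint arm with a two-finger parallel gripper is mounted at the origin on a cart in front of the work surface, level with it; the furniture and walls round the work are solid. World frame = base frame: x ahead of the robot, y to its left, z up, the work surface at z = 0. Lengths are in m, angles in rad, forces in N, time in s.
With the tool pointing down it reaches from about 0.35 to 0.975 m from the base axis. Payload 4.9 kg.
Tool frame: the origin (TCP) lies midway between the tips of the shut fingers; the grasp point (between the pads) lies 19 mm behind it; z points along the fingers, y is the line along which they close (so a half turn about z gives the same grasp; the last joint's range is limited). The gripper opens to 85 mm and grips with 20 to 120 N. Pads are 22 mm wide; open, the fingers measure 114 mm over their backs; the gripper's body (76 mm by 85 mm) begins 54 mm behind the grasp point. The pads swing forward as they close: fully open they stand 13 mm farther back than shut.
Start: joints at [1.044, 0.053, 1.613, -0, 1.476, -0.119], TCP at [0.248, 0.574, 0.231] pointing down, gripper open.
Joint ranges: [-3.01, 3.01], [-1.01, 2.22], [0.06, 2.58], [-1.02, 4.17], [0.09, 2.62], [-3.14, 3.14]. Speed limits (rad/s): [2.57, 2.57, 3.14, 3.14, 3.14, 3.14].

## Interface

Orientations are given as a unit quaternion [w, x, y, z].
In Python, from plant import manip, cams gives the robot as it stands (manip), with the cameras (cams).
- The arm moves only by the shell command python3 shift.py FILE, which reads ROWS from the file FILE. ROWS is a JSON object whose key "deltas" holds a list of rows, 1 to 5 of them, each of 7 numbers: the opening from 0.0 (shut) to 1.0 (fully open), then dx, dy, dz in m, then a rotation vector rx, ry, rz in rad; each row shifts and turns the commanded pose from where the row before left it, along the tool's axes as they then stand; what a row does not reach is not made up. A row lasts 1/8 s, in which the tool goes at most 0.0625 m and 0.188 rad, less where a joint would pass 70% of its speed; a pose out of reach is approached as far as the arm can. The fingers move at their own pace and stop on an object; the grip force is fixed at half the most. Time passes only in rows, so rows that do not move let the fingers close. It prints the time, the measured TCP pose, the force, the opening and the grip force at its end. Input that does not fit is refused with a message, and nothing moves.
- manip.state(): the state, without advancing time (a new reading comes with each control period).
- cams.grab_frame(name): name is "scene" or "side" or "wrist"; returns the picture (384x512x3 uint8, red, green, blue); there is no depth.
- cams.camera_params(name): a dict with "intrinsics" (3x3 intrinsics, pixels), "xyz" and "orientation" of the camera in the world. Camera axes: x right, y down, z forward; pixel columns grow to the right and rows downward; lengths in m; the calibration is good to about 2 mm. A picture is of the moment at which its call begins: read the wrist's pose just before it. camera_params takes no time and is no camera call; for the wrist camera it gives the pose at the moment of the call.
- manip.job_done(): hands the job in; it is judged then, once.
The state is a dict: "time": time; "joint_pos": joint angles; "joint_vel": joint speeds; "joint_efforts": joint torques, N m; "tool_pos": TCP position; "tool_rot": TCP orientation; "contact_force": force on the tool from outside, world axes, zero at the start; "ft_torque": the same for the moment, N m; "gripper_width": opening from 0.0 (shut) to 1.0 (fully open); "grasp_force": force on a finger pad.
Only numpy, scipy, OpenCV 4.12 (cv2) and the standard library are available. Lean on these libraries where they do the work, as an engineer would, in place of code of your own. Each camera call takes 0.05 s, during which the arm holds its last target. There are 200 camera calls.

## Working session

There is one attempt and no reset: what is moved stays moved. The work goes in short steps, Python scripts to look and compute and a shell command to move; the robot and the scene stay as the last step left them, time stands still between calls to the robot, and variables do not carry over. Pictures are saved under pics/ and viewed, at most 14 in all, crops included, and the job is handed in when it is done.

```bash
ls; mkdir -p pics
cat > h.py <<'E'
import numpy as np, cv2
from scipy.spatial.transform import Rotation as R
from plant import manip, cams
def snap(n,f):
    p=cams.camera_params(n); im=cams.grab_frame(n)
    cv2.imwrite('pics/'+f,cv2.cvtColor(im,cv2.COLOR_RGB2BGR)); return im,p
def rot(q): return R.from_quat([q[1],q[2],q[3],q[0]]).as_matrix()
def ray(p,u,v):
    K=np.array(p['intrinsics']); d=rot(p['orientation'])@np.linalg.inv(K)@[u,v,1]
    return np.array(p['xyz']),d/np.linalg.norm(d)
def atz(p,u,v,z):
    o,d=ray(p,u,v); return o+d*(z-o[2])/d[2]
def tri(obs):
    A=0;b=0
    for p,u,v in obs:
        o,d=ray(p,u,v); M=np.eye(3)-np.outer(d,d); A=A+M; b=b+M@o
    x=np.linalg.solve(A,b); e=[np.linalg.norm(np.cross(x-ray(*q)[0],ray(*q)[1])) for q in obs]
    return x,e
def proj(p,X):
    c=np.array(p['intrinsics'])@rot(p['orientation']).T@(np.array(X)-p['xyz']); return c[:2]/c[2]
E
python3 - <<'E'
from h import *
for n in ['scene','side','wrist']:
    im,p=snap(n,n+'0.png'); print(n,p['xyz'],np.round(rot(p['orientation']),3).tolist(),p['intrinsics'])
s=manip.state();print(s)
E
```

```text
pics
plant.py
shift.py
scene [0.68359598 0.90715976 0.90568494] [[-0.981, 0.143, -0.13], [0.193, 0.656, -0.73], [-0.019, -0.741, -0.671]] [[438.53697134   0.         258.18531315]
 [  0.         438.53697134 188.77629728]
 [  0.           0.           1.        ]]
side [0.26303379 0.85990649 0.87183454] [[-0.958, -0.195, 0.209], [-0.286, 0.638, -0.715], [0.006, -0.745, -0.667]] [[478.23122386   0.         252.73255798]
 [  0.         478.23122386 188.14125132]
 [  0.           0.           1.        ]]
wrist [0.18440152 0.600182   0.37300832] [[0.396, 0.884, 0.25], [0.918, -0.381, -0.109], [-0.002, 0.272, -0.962]] [[310.4500288    0.         256.14489823]
 [  0.         310.4500288  191.49214137]
 [  0.           0.           1.        ]]
{'time': 0.15, 'joint_pos': array([ 1.04400416e+00,  5.32280760e-02,  1.61401400e+00,  2.07541229e-05,
        1.47603799e+00, -1.19021626e-01]), 'joint_vel': array([ 0.00021607, -0.00145364, -0.0033767 ,  0.00042434, -0.0007663 ,
       -0.00101514]), 'joint_efforts': array([ 8.31590278e-04, -3.94239664e+01, -3.70723200e+01, -9.28190389e-05,
        4.58286799e-03, -3.03361151e-05]), 'tool_pos': array([0.24760005, 0.57330645, 0.23031013]), 'tool_rot': array([-2.77524715e-04,  2.02476544e-01,  9.79286749e-01, -7.96823702e-04]), 'contact_force': array([ 0.04632342, -0.26745665, -0.12293108]), 'ft_torque': array([0.00735527, 0.00857733, 0.02711584]), 'grasp_force': 0.0, 'gripper_width': 0.996241932372785}
```

View pics/scene0.png

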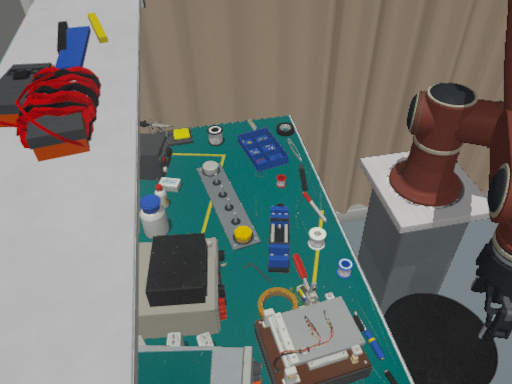

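View pics/side0.png

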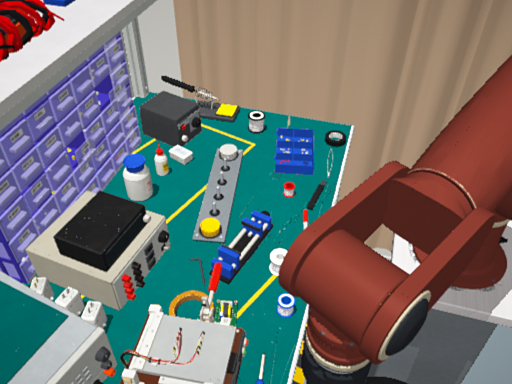

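The scene camera shows the tip tin at the far end of the stand (210,168) and the yellow flux tin at the near end (243,233). Reels: red (281,181), white (317,238), blue (345,267), and black probably at (215,134), with a different black roll at (286,129). I'll enlarge both views.

Run:
```python
import cv2
a=cv2.imread('pics/scene0.png')[115:285,180:365];b=cv2.imread('pics/side0.png')[100:325,180:360]
cv2.imwrite('pics/ca.png',cv2.resize(a,None,fx=3.2,fy=3.2,interpolation=cv2.INTER_CUBIC)) 
cv2.imwrite('pics/cb.png',cv2.resize(b,None,fx=2.6,fy=2.6,interpolation=cv2.INTER_CUBIC))
```

```text
(no output)
```

View pics/ca.png

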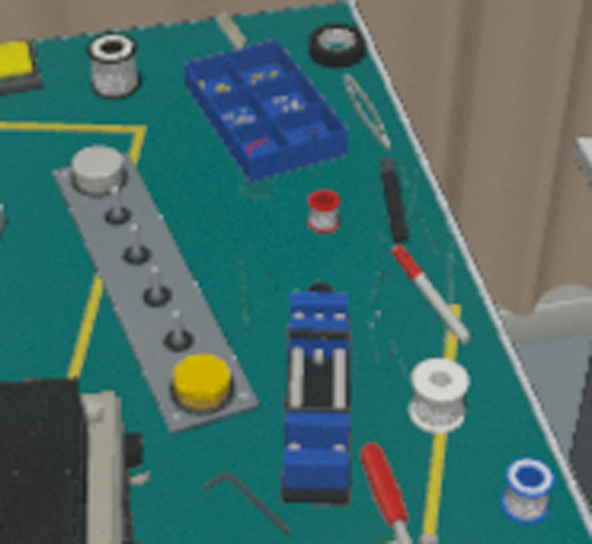

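View pics/cb.png

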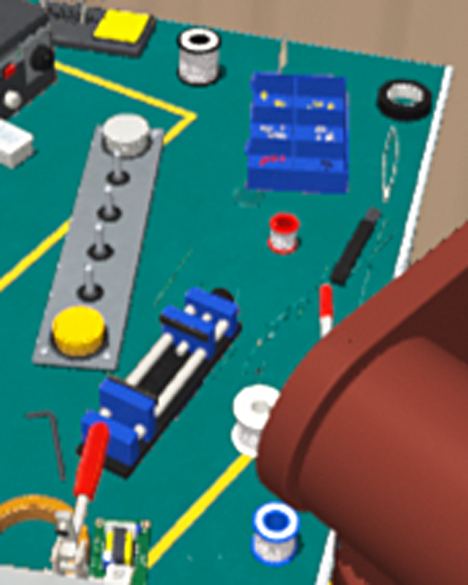

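The black reel's bore top is at (112,48) in crop a and (199,39) in crop b. The roll at the corner is tape and is to be left alone. Spindle tips and bases are visible in both crops, so I'll triangulate.

```bash
cat > m.py <<'E'
from h import *
ps=cams.camera_params('scene');pd=cams.camera_params('side')
A=lambda x,y:(ps,180+(x+.5)/3.2-.5,115+(y+.5)/3.2-.5)
B=lambda x,y:(pd,180+(x+.5)/2.6-.5,100+(y+.5)/2.6-.5)
O={'black':((112,48),(199,39),.05),'white':((440,379),(258,406),.042),'blue':((528,477),(276,521),.036),'red':((323,199),(284,220),.03),
't1':((113,187),(117,155),.046),'t2':((132,227),(109,187),.046),'t3':((153,268),(99,228),.046),'t4':((176,312),(89,267),.046),
'b1':((118,215),(118,178),.009),'b2':((136,254),(109,212),.009),'b3':((157,296),(100,251),.009),'b4':((179,340),(91,292),.009),
'tip':((98,163),(127,129),.033),'flux':((201,375),(79,325),.028)}
for k,(a,b,z) in O.items():
    x,e=tri([A(*a),B(*b)]); print(k,x.round(4),np.round(e,4),'scene@z',atz(*A(*a),z).round(4),'side@z',atz(*B(*b),z).round(4))
E
python3 m.py
cat > go.py <<'E'
# usage: go.py x y z -> remaining tool-axis shift to bring TCP there
import sys; from h import *
s=manip.state(); T=rot(s['tool_rot']); d=T.T@(np.array(list(map(float,sys.argv[1:4])))-s['tool_pos'])
a=np.degrees(np.arctan2(T[1,1],T[0,1]))
print('TCP',s['tool_pos'].round(4),'yaw of tool y',a.round(2),'tilt',T[:,2].round(3),'shift',d.round(4),'t',s['time'],'w',round(s['gripper_width'],3),'g',s['grasp_force'],'F',s['contact_force'].round(1))
E
echo '{"deltas":[[1,0,0,0,0,0,0.188],[1,0,0,0,0,0,0.188],[1,0,0,0,0,0,0.188],[1,0,0,0,0,0,0.188],[1,0,0,0,0,0,0.188]]}' > next.json && python3 shift.py next.json; echo '{"deltas":[[1,0,0,0,0,0,0.045],[1,0,0,0,0,0,0]]}' > next.json && python3 shift.py next.json; python3 go.py 0.359 0.278 0.2
```

```text
time: 0.78
tool_pos: [0.2477, 0.5735, 0.2308]
tool_rot: [0.0, 0.625, 0.78, -0.0]
contact_force: [0.7, -0.2, 0.4]
gripper_width: 1.004
grasp_force: 0.0
time: 1.02
tool_pos: [0.2477, 0.5735, 0.2308]
tool_rot: [0.0, 0.64, 0.768, -0.0]
contact_force: [-0.3, -1.1, 0.5]
gripper_width: 1.003
grasp_force: 0.0
TCP [0.2477 0.5735 0.2308] yaw of tool y 10.38 tilt [-0.    -0.001 -1.   ] shift [-0.3107  0.0562  0.031 ] t 1.025 w 1.003 g 0.0 F [-0.3 -1.1  0.5]
```

```bash
echo '{"deltas":[[1,-0.06,0.011,0,0,0,0],[1,-0.06,0.011,0,0,0,0],[1,-0.06,0.011,0,0,0,0],[1,-0.06,0.011,0,0,0,0],[1,-0.06,0.012,0,0,0,0]]}' > next.json && python3 shift.py next.json >/dev/null; echo '{"deltas":[[1,-0.011,0,0,0,0,0],[1,0,0,0,0,0,0]]}' > next.json && python3 shift.py next.json
python3 - <<'E'
from h import *
im,p=snap('wrist','w1.png'); print(manip.state()['tool_pos'])
for k,X in {'blue':(.359,.278,.036),'white':(.4,.1717,.042)}.items(): print(k,proj(p,X).round(1))
import pickle; pickle.dump(p,open('w1.pkl','wb'))
E
```

```text
time: 1.9
tool_pos: [0.3589, 0.2776, 0.2313]
tool_rot: [-0.0, 0.641, 0.768, 0.0]
contact_force: [-0.4, 0.4, -0.4]
gripper_width: 1.002
grasp_force: 0.0
[0.35862541 0.27829093 0.23137415]
blue [256.2 167.4]
white [274.2 261.1]
```

View pics/w1.png

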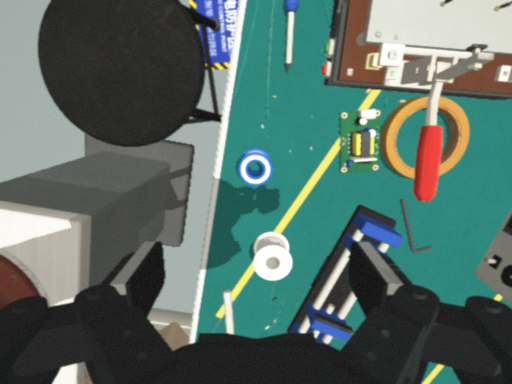

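The wrist view puts the blue bore at (255,167) and the white at (273,262). Both match the triangulated positions within 1 px, at the stated heights. I'll descend on the blue reel and grip its top flange.

```bash
echo '{"deltas":[[1,0,0,0.055,0,0,0],[1,0,0,0.055,0,0,0],[1,0,0,0.055,0,0,0],[1,0,0,0.055,0,0,0],[1,0,0,0,0,0,0]]}' > next.json && python3 shift.py next.json; echo '{"deltas":[[0,0,0,0,0,0,0],[0,0,0,0,0,0,0],[0,0,0,0,0,0,0],[0,0,0,0,0,0,0],[0,0,0,0,0,0,0]]}' > next.json && python3 shift.py next.json; python3 go.py 0.610 -0.006 0.14
```

```text
time: 2.58
tool_pos: [0.3539, 0.2768, 0.0066]
tool_rot: [-0.002, 0.639, 0.769, -0.005]
contact_force: [-1.1, -0.1, 0.1]
gripper_width: 0.999
grasp_force: 0.0
time: 3.2
tool_pos: [0.3607, 0.2792, 0.0144]
tool_rot: [0.001, 0.641, 0.768, 0.002]
contact_force: [-2.5, -0.1, 8.4]
gripper_width: 0.423
grasp_force: 59.4
TCP [0.3607 0.2792 0.0144] yaw of tool y 10.33 tilt [ 0.004  0.003 -1.   ] shift [-0.325   0.1946 -0.1254] t 3.2 w 0.423 g 59.36288148164749 F [-2.5 -0.1  8.4]
```

```bash
echo '{"deltas":[[0,0,0,-0.05,0,0,0],[0,0,0,-0.05,0,0,0],[0,0,0,-0.05,0,0,0],[0,0,0,0,0,0,0]]}' > next.json && python3 shift.py next.json
python3 - <<'E'
from h import *
im,p=snap('wrist','w2.png')
E
python3 go.py 0.610 -0.006 0.14
```

```text
time: 3.7
tool_pos: [0.362, 0.2795, 0.168]
tool_rot: [0.002, 0.641, 0.768, 0.006]
contact_force: [0.3, 0.2, -0.9]
gripper_width: 0.42
grasp_force: 60.7
TCP [0.3604 0.2786 0.1647] yaw of tool y 10.33 tilt [ 0.006  0.003 -1.   ] shift [-0.3248  0.1944  0.0253] t 3.75 w 0.42 g 60.71199506521225 F [-0.2  0.4 -3.1]
```

View pics/w2.png

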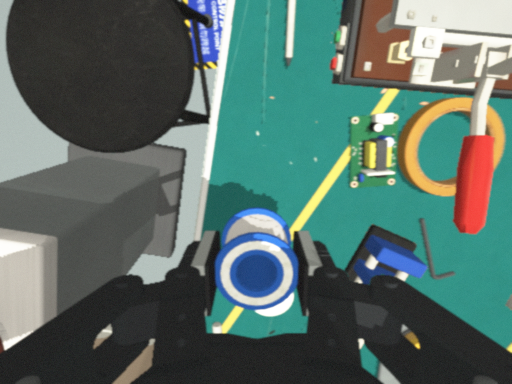

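The blue reel is held upright between the pads, with its bore at (257,271).

```bash
echo '{"deltas":[[0,-0.05,0.03,0,0,0,0],[0,-0.05,0.03,0,0,0,0],[0,-0.05,0.03,0,0,0,0],[0,-0.05,0.03,0,0,0,0],[0,-0.05,0.03,0,0,0,0]]}' > next.json && python3 shift.py next.json >/dev/null; echo '{"deltas":[[0,-0.05,0.03,0,0,0,0],[0,-0.02,0.014,0,0,0,0],[0,0,0,0,0,0,0],[0,0,0,0,0,0,0]]}' > next.json && python3 shift.py next.json
python3 - <<'E'
from h import *
im,p=snap('wrist','w3.png');s=manip.state()
T=rot(s['tool_rot'])
X=atz(p,257,271,s['tool_pos'][2]+.0225);print('reel in tool',T.T@(X-s['tool_pos']),'world',X)
for x,y in [(.631,-.124),(.6205,-.065),(.61,-.006),(.5995,.053)]: print(proj(p,(x,y,.046)).round(1),proj(p,(x,y,.009)).round(1))
E
python3 go.py 0.610 -0.006 0.14
```

```text
time: 4.88
tool_pos: [0.6057, -0.0015, 0.1598]
tool_rot: [-0.001, 0.64, 0.768, -0.001]
contact_force: [0.5, 1.3, -2.4]
gripper_width: 0.423
grasp_force: 60.7
reel in tool [-0.00153395  0.00049952 -0.02250251] world [ 0.60661445 -0.0026665   0.18267265]
[259.2 312.1] [259. 290.]
[259.7 255.8] [259.4 238.9]
[260.3 192.7] [259.9 182.2]
[261.  121.4] [260.5 119.2]
TCP [ 0.6058 -0.0012  0.1602] yaw of tool y 10.39 tilt [-0.002  0.001 -1.   ] shift [-0.0055  0.0033  0.0202] t 4.925 w 0.426 g 60.7195957750082 F [ 0.3  1.2 -1.4]
```

View pics/w3.png

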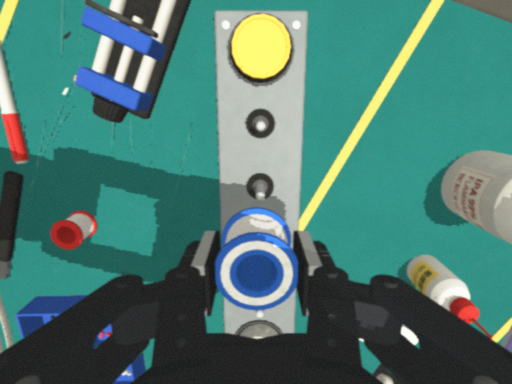

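Run:
```python
import cv2
b=cv2.imread('pics/w3.png')[10:215,205:315]
cv2.imwrite('pics/w3c.png',cv2.resize(b,None,fx=2.9,fy=2.9,interpolation=cv2.INTER_CUBIC))
```

```text
(no output)
```

View pics/w3c.png

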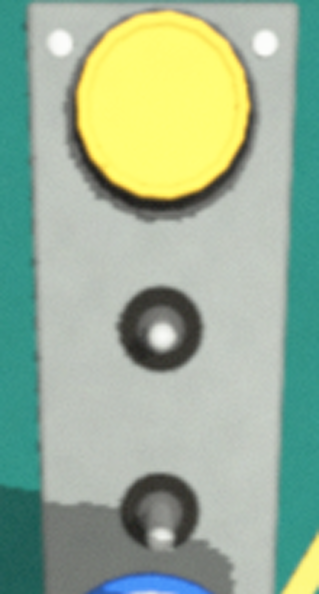

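The spindle next to flux (t4) has its tip at (261,125.5). The target spindle t3 has its tip at (260.5,195.5) and base at (260,186), about 3 mm further along -y than predicted. I'll correct relative to the wrist view and lower.

```bash
echo '{"deltas":[[0,-0.007,0.003,0.04,0,0,0],[0,0,0,0.04,0,0,0],[0,0,0,0.015,0,0,0],[0,0,0,0.02,0,0,0],[0,0,0,0,0,0,0]]}' > next.json && python3 shift.py next.json; python3 go.py 0.6105 -0.008 0.022
```

```text
time: 5.55
tool_pos: [0.6104, -0.008, 0.0452]
tool_rot: [-0.001, 0.64, 0.768, -0.001]
contact_force: [0.4, -0.4, -0.4]
gripper_width: 0.421
grasp_force: 60.7
TCP [ 0.6104 -0.008   0.0452] yaw of tool y 10.37 tilt [-0.002  0.    -1.   ] shift [0.     0.0002 0.0232] t 5.55 w 0.421 g 60.707035437226295 F [ 0.4 -0.4 -0.4]
```

```bash
echo '{"deltas":[[0,0,0,0.015,0,0,0],[0,0,0,0.007,0,0,0],[0,0,0,0,0,0,0]]}' > next.json && python3 shift.py next.json;echo '{"deltas":[[0,0,0,0.003,0,0,0],[0,0,0,0,0,0,0]]}' > next.json && python3 shift.py next.json; python3 go.py 0.6105 -0.008 0.022
```

```text
time: 5.92
tool_pos: [0.6113, -0.0085, 0.0242]
tool_rot: [-0.0, 0.641, 0.768, -0.0]
contact_force: [-0.2, 0.5, -0.6]
gripper_width: 0.417
grasp_force: 60.7
time: 6.18
tool_pos: [0.6118, -0.0086, 0.0235]
tool_rot: [0.0, 0.64, 0.768, -0.0]
contact_force: [-5.8, 0.5, 8.3]
gripper_width: 0.423
grasp_force: 61.6
TCP [ 0.6118 -0.0086  0.0235] yaw of tool y 10.34 tilt [ 0. -0. -1.] shift [ 0.0009 -0.0012  0.0015] t 6.175 w 0.423 g 61.587491892278194 F [-5.8  0.5  8.3]
```

```bash
echo '{"deltas":[[1,0,0,0,0,0,0],[1,0,0,0,0,0,0],[1,0,0,0,0,0,0],[1,0,0,-0.03,0,0,0],[1,0,0,-0.06,0,0,0]]}' > next.json && python3 shift.py next.json;echo '{"deltas":[[1,0,0,-0.06,0,0,0]]}' > next.json && python3 shift.py next.json >/dev/null; python3 go.py 0.400 0.1717 0.17
python3 - <<'E'
from h import *
snap('scene','s1.png'); im=cv2.imread('pics/s1.png')[115:285,180:365]
cv2.imwrite('pics/s1c.png',cv2.resize(im,None,fx=3.2,fy=3.2,interpolation=cv2.INTER_CUBIC))
E
```

```text
time: 6.8
tool_pos: [0.6085, -0.0081, 0.1084]
tool_rot: [-0.003, 0.641, 0.768, -0.002]
contact_force: [1.8, -0.5, 0.6]
gripper_width: 0.996
grasp_force: 0.0
TCP [ 0.6107 -0.0084  0.1721] yaw of tool y 10.34 tilt [-0.002  0.    -1.   ] shift [ 0.215  -0.1749  0.0025] t 6.925 w 1.001 g 0.0 F [ 0.7 -0.4  0. ]
```

View pics/s1c.png

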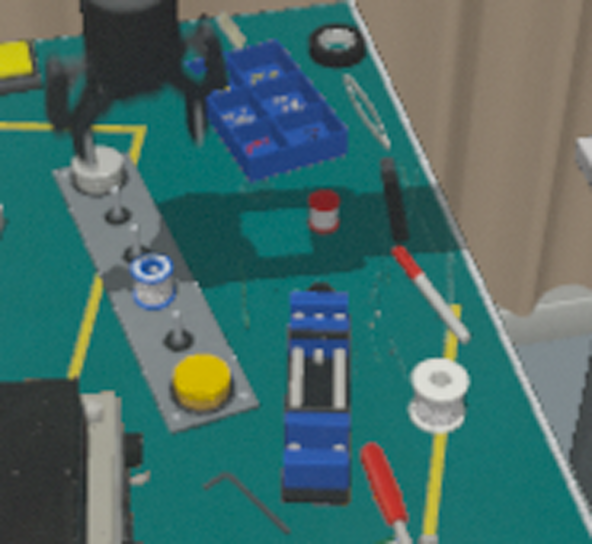

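The blue reel sits on the third spindle from the tip tin, at (153,270) in the crop. Next is the white reel.

```bash
echo '{"deltas":[[1,0.043,-0.035,0,0,0,0],[1,0.043,-0.035,0,0,0,0],[1,0.043,-0.035,0,0,0,0],[1,0.043,-0.035,0,0,0,0],[1,0.043,-0.035,0,0,0,0]]}' > next.json && python3 shift.py next.json>/dev/null; echo '{"deltas":[[1,0,0,0,0,0,0],[1,0,0,0.05,0,0,0],[1,0,0,0.05,0,0,0],[1,0,0,0.05,0,0,0],[1,0,0,0.004,0,0,0]]}' > next.json && python3 shift.py next.json; echo '{"deltas":[[1,0,0,0,0,0,0],[0,0,0,0,0,0,0],[0,0,0,0,0,0,0],[0,0,0,0,0,0,0],[0,0,0,0,0,0,0]]}' > next.json && python3 shift.py next.json;python3 go.py 0.400 0.1717 0.017
```

```text
time: 8.22
tool_pos: [0.3974, 0.1702, 0.0134]
tool_rot: [-0.003, 0.641, 0.768, -0.004]
contact_force: [-0.1, 0.5, 0.9]
gripper_width: 1.002
grasp_force: 0.0
time: 8.85
tool_pos: [0.4019, 0.172, 0.0194]
tool_rot: [0.001, 0.64, 0.768, 0.001]
contact_force: [-3.4, -0.6, 7.8]
gripper_width: 0.511
grasp_force: 61.4
TCP [0.4019 0.172  0.0194] yaw of tool y 10.35 tilt [ 0.003  0.    -1.   ] shift [ 0.0001 -0.0019  0.0024] t 8.85 w 0.511 g 61.39537565410137 F [-3.4 -0.6  7.8]
```

```bash
echo '{"deltas":[[0,0,0,-0.05,0,0,0],[0,0,0,-0.05,0,0,0],[0,0,0,-0.04,0,0,0],[0,0,0,0,0,0,0]]}' > next.json && python3 shift.py next.json; python3 go.py 0.621 -0.0672 0.157
python3 - <<'E'
from h import *
snap('wrist','w4.png')
E
```

```text
time: 9.35
tool_pos: [0.403, 0.1723, 0.1616]
tool_rot: [0.003, 0.64, 0.768, 0.004]
contact_force: [1.0, 0.1, -3.4]
gripper_width: 0.51
grasp_force: 63.0
TCP [0.403  0.1723 0.1616] yaw of tool y 10.35 tilt [ 0.009  0.002 -1.   ] shift [-0.2747  0.1714  0.006 ] t 9.35 w 0.51 g 62.954802587628365 F [ 1.   0.1 -3.4]
```

View pics/w4.png

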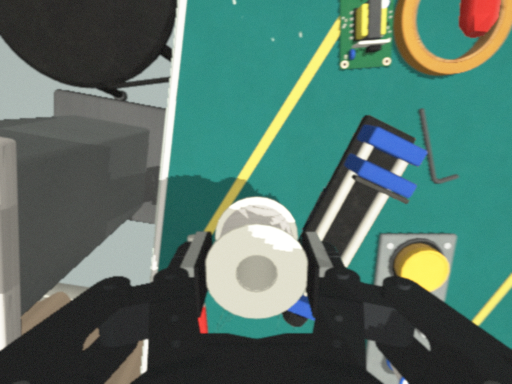

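The white reel is held upright, bore at (257,273), the same offset as the blue had. I'll carry it to spindle 2.

```bash
echo '{"deltas":[[0,-0.046,0.029,0,0,0,0],[0,-0.046,0.029,0,0,0,0],[0,-0.046,0.029,0,0,0,0],[0,-0.046,0.029,0,0,0,0],[0,-0.046,0.029,0,0,0,0]]}' > next.json && python3 shift.py next.json>/dev/null; echo '{"deltas":[[0,-0.045,0.027,0,0,0,0],[0,0,0,0,0,0,0],[0,0,0,0,0,0,0],[0,0,0,0,0,0,0]]}' > next.json && python3 shift.py next.json>/dev/null; python3 go.py 0.621 -0.0672 0.0275;python3 - <<'E'
from h import *
snap('wrist','w5.png')
E
```

```text
TCP [ 0.6178 -0.0669  0.156 ] yaw of tool y 10.41 tilt [-0.002  0.001 -1.   ] shift [-0.001   0.0033  0.1285] t 10.525 w 0.513 g 62.90014028549194 F [-0.3  0.5 -3. ]
```

View pics/w5.png

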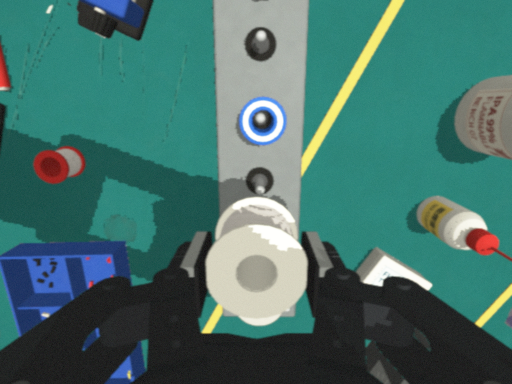

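The blue reel is centred on its spindle at (262,120). Spindle 2 shows its base at (260,180) and tip at (261,188), which agrees with the computed shift.

```bash
echo '{"deltas":[[0,-0.001,0.003,0.04,0,0,0],[0,0,0,0.04,0,0,0],[0,0,0,0.015,0,0,0],[0,0,0,0.01,0,0,0],[0,0,0,0,0,0,0]]}' > next.json && python3 shift.py next.json; echo '{"deltas":[[0,0,0,0.014,0,0,0],[0,0,0,0.007,0,0,0],[0,0,0,0,0,0,0]]}' > next.json && python3 shift.py next.json; echo '{"deltas":[[0,0,0,0.003,0,0,0],[0,0,0,0,0,0,0]]}' > next.json && python3 shift.py next.json
```

```text
time: 11.2
tool_pos: [0.6226, -0.0684, 0.0529]
tool_rot: [0.0, 0.64, 0.768, 0.0]
contact_force: [-0.5, 0.8, -2.3]
gripper_width: 0.516
grasp_force: 62.8
time: 11.58
tool_pos: [0.6217, -0.0684, 0.0304]
tool_rot: [-0.001, 0.641, 0.768, -0.0]
contact_force: [0.8, -0.2, -2.0]
gripper_width: 0.509
grasp_force: 62.9
time: 11.82
tool_pos: [0.6225, -0.0686, 0.0286]
tool_rot: [0.0, 0.64, 0.768, 0.0]
contact_force: [-0.4, -0.2, -3.0]
gripper_width: 0.514
grasp_force: 62.9
```

```bash
echo '{"deltas":[[0,0,0,0.002,0,0,0],[0,0,0,0,0,0,0]]}' > next.json && python3 shift.py next.json; echo '{"deltas":[[0,0,0,0.002,0,0,0],[0,0,0,0,0,0,0]]}' > next.json && python3 shift.py next.json
```

```text
time: 12.08
tool_pos: [0.6226, -0.0686, 0.0285]
tool_rot: [0.0, 0.64, 0.768, -0.0]
contact_force: [-5.0, 0.5, 8.4]
gripper_width: 0.513
grasp_force: 63.9
time: 12.32
tool_pos: [0.6227, -0.0687, 0.0284]
tool_rot: [-0.0, 0.64, 0.768, -0.0]
contact_force: [-11.0, 1.6, 18.6]
gripper_width: 0.513
grasp_force: 65.0
```

```bash
echo '{"deltas":[[1,0,0,0,0,0,0],[1,0,0,0,0,0,0],[1,0,0,0,0,0,0],[1,0,0,-0.03,0,0,0],[1,0,0,-0.06,0,0,0]]}' > next.json && python3 shift.py next.json>/dev/null;echo '{"deltas":[[1,0,0,-0.06,0,0,0],[1,0,0,-0.04,0,0,0]]}' > next.json && python3 shift.py next.json >/dev/null; python3 go.py 0.6066 -0.352 0.21
python3 -c "
from h import *
p=cams.camera_params('scene')
for c in [(187,62),(187,85),(270,40),(236,42),(215,15)]: print(c,atz(p,180+c[0]/3.2,115+c[1]/3.2,.02).round(3))"
```

```text
TCP [ 0.6232 -0.0687  0.2179] yaw of tool y 10.34 tilt [ 0.004 -0.001 -1.   ] shift [-0.2757 -0.0672  0.0081] t 13.2 w 1.0 g 0.0 F [ 0.3  0.1 -0.1]
(187, 62) [ 0.524 -0.348  0.02 ]
(187, 85) [ 0.531 -0.306  0.02 ]
(270, 40) [ 0.427 -0.369  0.02 ]
(236, 42) [ 0.465 -0.374  0.02 ]
(215, 15) [ 0.478 -0.432  0.02 ]
```

```bash
echo '{"deltas":[[1,-0.055,-0.0134,0,0,0,0],[1,-0.055,-0.0134,0,0,0,0],[1,-0.055,-0.0134,0,0,0,0],[1,-0.055,-0.0134,0,0,0,0],[1,-0.055,-0.0134,0,0,0,0]]}' > next.json && python3 shift.py next.json>/dev/null; echo '{"deltas":[[1,0,0,0,0,0,0],[1,0,0,0,0,0,0]]}' > next.json && python3 shift.py next.json>/dev/null; python3 go.py 0.6066 -0.352 0.025;python3 - <<'E'
from h import *
im,p=snap('wrist','w6.png'); print(proj(p,(.6066,-.352,.05)))
for c in [(256,170),(260,170),(256,166)]: print(c,atz(p,*c,.05).round(4))
E
```

```text
TCP [ 0.6055 -0.3507  0.2136] yaw of tool y 10.32 tilt [-0.001  0.001 -1.   ] shift [-0.0017  0.0009  0.1886] t 14.075 w 1.003 g 0.0 F [-1.4  0.1 -0.5]
[256.9266173  175.51580693]
(256, 170) [ 0.6047 -0.3466  0.05  ]
(260, 170) [ 0.6086 -0.3459  0.05  ]
(256, 166) [ 0.6039 -0.3426  0.05  ]
```

View pics/w6.png

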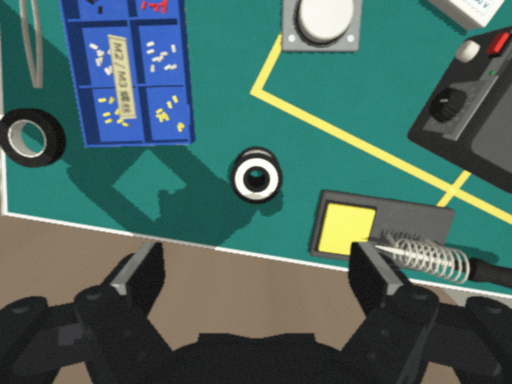

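The black reel's bore is at (257,178), about 2.5 mm further along -y than predicted. The fingers clear the sponge holder (320,195) and the parts box (190,145).

```bash
echo '{"deltas":[[1,-0.004,0.001,0.05,0,0,0],[1,0,0,0.05,0,0,0],[1,0,0,0.05,0,0,0],[1,0,0,0.038,0,0,0],[1,0,0,0,0,0,0]]}' > next.json && python3 shift.py next.json; echo '{"deltas":[[1,0,0,0,0,0,0],[0,0,0,0,0,0,0],[0,0,0,0,0,0,0],[0,0,0,0,0,0,0],[0,0,0,0,0,0,0]]}' > next.json && python3 shift.py next.json;python3 go.py 0.607 -0.354 0.025
```

```text
time: 14.75
tool_pos: [0.6051, -0.3511, 0.0218]
tool_rot: [-0.004, 0.64, 0.769, -0.0]
contact_force: [0.3, 0.5, 0.8]
gripper_width: 1.0
grasp_force: 0.0
time: 15.38
tool_pos: [0.6088, -0.356, 0.0297]
tool_rot: [0.002, 0.641, 0.768, 0.0]
contact_force: [-1.8, 0.5, 6.7]
gripper_width: 0.614
grasp_force: 62.7
TCP [ 0.6088 -0.356   0.0297] yaw of tool y 10.34 tilt [ 0.003 -0.003 -1.   ] shift [ 0.0023 -0.0015  0.0047] t 15.375 w 0.614 g 62.747239926829934 F [-1.8  0.5  6.7]
```

```bash
echo '{"deltas":[[0,0,0,-0.05,0,0,0],[0,0,0,-0.05,0,0,0],[0,0,0,-0.04,0,0,0],[0,0,0,0,0,0,0]]}' > next.json && python3 shift.py next.json; python3 go.py 0.633 -0.1275 0.165
```

```text
time: 15.88
tool_pos: [0.6096, -0.3565, 0.1722]
tool_rot: [0.005, 0.641, 0.768, 0.0]
contact_force: [0.6, -0.1, -3.2]
gripper_width: 0.61
grasp_force: 64.2
TCP [ 0.6096 -0.3565  0.1722] yaw of tool y 10.34 tilt [ 0.008 -0.006 -1.   ] shift [0.2211 0.064  0.0061] t 15.875 w 0.61 g 64.21712215058506 F [ 0.6 -0.1 -3.2]
```

```bash
echo '{"deltas":[[0,0.044,0.013,0,0,0,0],[0,0.044,0.013,0,0,0,0],[0,0.044,0.013,0,0,0,0],[0,0.044,0.013,0,0,0,0],[0,0.044,0.013,0,0,0,0]]}' > next.json && python3 shift.py next.json>/dev/null; echo '{"deltas":[[0,0,0,0,0,0,0],[0,0,0,0,0,0,0],[0,0,0,0,0,0,0]]}' > next.json && python3 shift.py next.json>/dev/null; python3 go.py 0.633 -0.1275 0.0365;python3 - <<'E'
from h import *
snap('wrist','w7.png')
E
```

```text
TCP [ 0.6313 -0.1277  0.1653] yaw of tool y 10.26 tilt [-0.001  0.    -1.   ] shift [-1.000e-04  1.900e-03  1.288e-01] t 16.875 w 0.613 g 64.16630909778178 F [ 1.  -0.2 -1.9]
```

View pics/w7.png

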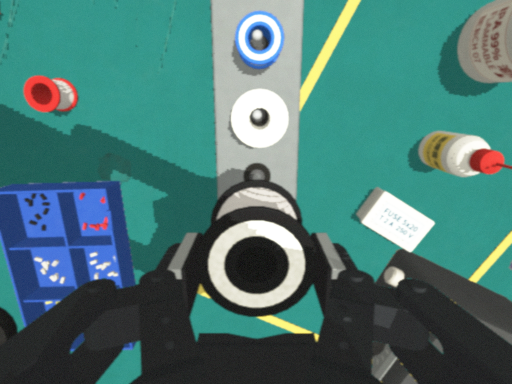

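The black reel is held with its bore at (257,265), about 2.7 mm more toward +x in the tool frame than the earlier ones, so I'll compensate. Both white (259,117) and blue (259,38) are well seated.

```bash
echo '{"deltas":[[0,-0.0025,0.0015,0.04,0,0,0],[0,0,0,0.04,0,0,0],[0,0,0,0.015,0,0,0],[0,0,0,0.01,0,0,0],[0,0,0,0,0,0,0]]}' > next.json && python3 shift.py next.json; echo '{"deltas":[[0,0,0,0.014,0,0,0],[0,0,0,0.008,0,0,0],[0,0,0,0,0,0,0]]}' > next.json && python3 shift.py next.json; echo '{"deltas":[[0,0,0,0.003,0,0,0],[0,0,0,0,0,0,0]]}' > next.json && python3 shift.py next.json
```

```text
time: 17.55
tool_pos: [0.6342, -0.1293, 0.0618]
tool_rot: [0.0, 0.641, 0.768, 0.0]
contact_force: [-0.3, 0.1, -2.8]
gripper_width: 0.61
grasp_force: 64.2
time: 17.92
tool_pos: [0.6338, -0.1289, 0.0391]
tool_rot: [-0.0, 0.64, 0.768, -0.0]
contact_force: [0.5, -0.1, -2.4]
gripper_width: 0.612
grasp_force: 64.2
time: 18.18
tool_pos: [0.634, -0.1288, 0.0387]
tool_rot: [-0.0, 0.64, 0.768, -0.0]
contact_force: [-6.6, 1.3, 8.7]
gripper_width: 0.613
grasp_force: 65.2
```

```bash
echo '{"deltas":[[0,0,0,0.002,0,0,0],[0,0,0,0,0,0,0]]}' > next.json && python3 shift.py next.json;echo '{"deltas":[[1,0,0,0,0,0,0],[1,0,0,0,0,0,0],[1,0,0,0,0,0,0],[1,0,0,-0.03,0,0,0],[1,0,0,-0.06,0,0,0]]}' > next.json && python3 shift.py next.json>/dev/null;echo '{"deltas":[[1,0,0,-0.06,0,0,0],[1,0,0,-0.02,0,0,0]]}' > next.json && python3 shift.py next.json >/dev/null; python3 go.py 0.4375 -0.0865 0.20
```

```text
time: 18.42
tool_pos: [0.6341, -0.1289, 0.0386]
tool_rot: [-0.0, 0.64, 0.768, -0.0]
contact_force: [-12.0, 2.8, 18.0]
gripper_width: 0.614
grasp_force: 66.1
TCP [ 0.636  -0.1296  0.21  ] yaw of tool y 10.34 tilt [ 0.008 -0.003 -1.   ] shift [ 0.0781 -0.1876  0.0083] t 19.3 w 0.998 g 0.0 F [ 0.1 -0.3  0.4]
```

```bash
echo '{"deltas":[[1,0.0195,-0.0465,0,0,0,0],[1,0.0195,-0.0465,0,0,0,0],[1,0.0195,-0.0465,0,0,0,0],[1,0.0195,-0.0465,0,0,0,0],[1,0,0,0,0,0,0]]}' > next.json && python3 shift.py next.json>/dev/null; echo '{"deltas":[[1,0,0,0,0,0,0]]}' > next.json && python3 shift.py next.json>/dev/null; python3 go.py 0.4375 -0.0865 0.005;python3 - <<'E'
from h import *
im,p=snap('wrist','w8.png'); print(proj(p,(.4375,-.0865,.03)))
hsv=cv2.cvtColor(im,cv2.COLOR_RGB2HSV); m=((hsv[...,0]<8)|(hsv[...,0]>172))&(hsv[...,1]>150)&(hsv[...,2]>60)
n,l,st,c=cv2.connectedComponentsWithStats(m.astype('uint8'))
for i in range(1,n):
    if st[i,4]>60: print(st[i],c[i].round(1))
cv2.imwrite('pics/w8c.png',cv2.resize(cv2.imread('pics/w8.png')[100:300,130:380],None,fx=3,fy=3,interpolation=cv2.INTER_CUBIC))
E
```

```text
TCP [ 0.437  -0.0856  0.204 ] yaw of tool y 10.33 tilt [ 0. -0. -1.] shift [-0.0009  0.0003  0.199 ] t 20.05 w 0.999 g 0.0 F [ 0.  -0.   0.9]
[256.42005834 172.64304935]
[204  59  14  44 467] [210.2  80.3]
[242 154  28  31 517] [255.6 170.4]
```

View pics/w8c.png

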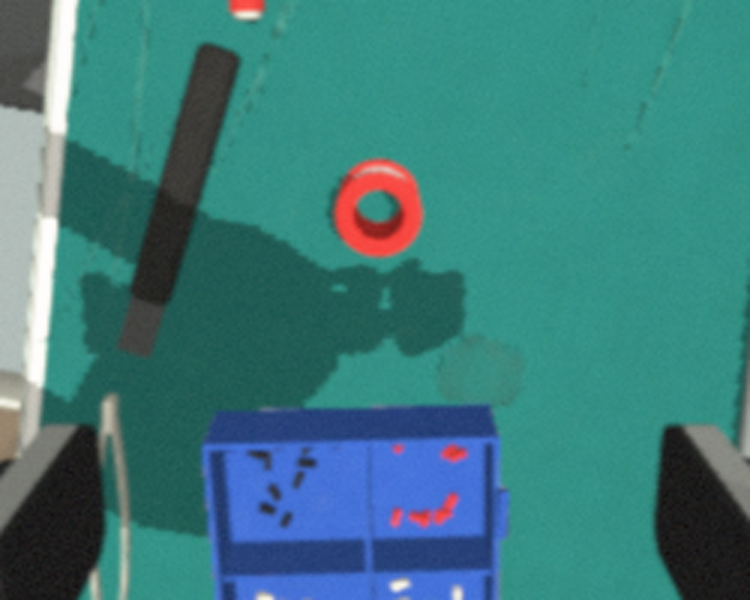

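Red's top centre is at about (256,171), within 1 mm of expected. A dark knife lies about 65 mm to its left, so I'll descend with the fingers a little less open.

```bash
echo '{"deltas":[[0.75,0,0,0.05,0,0,0],[0.75,0,0,0.05,0,0,0],[0.75,0,0,0.05,0,0,0],[0.75,0,0,0.048,0,0,0],[0.75,0,0,0,0,0,0]]}' > next.json && python3 shift.py next.json; echo '{"deltas":[[0.75,0,0,0,0,0,0],[0,0,0,0,0,0,0],[0,0,0,0,0,0,0],[0,0,0,0,0,0,0],[0,0,0,0,0,0,0]]}' > next.json && python3 shift.py next.json;python3 go.py 0.4375 -0.0855 0.006
```

```text
time: 20.72
tool_pos: [0.4337, -0.0844, 0.0022]
tool_rot: [-0.005, 0.64, 0.768, -0.002]
contact_force: [0.5, 1.3, -0.4]
gripper_width: 0.752
grasp_force: 0.0
time: 21.35
tool_pos: [0.4387, -0.0863, 0.0087]
tool_rot: [0.002, 0.64, 0.768, 0.001]
contact_force: [0.0, 0.4, 6.5]
gripper_width: 0.325
grasp_force: 59.5
TCP [ 0.4387 -0.0863  0.0087] yaw of tool y 10.35 tilt [ 0.004 -0.002 -1.   ] shift [ 0.001  -0.001   0.0027] t 21.35 w 0.325 g 59.498285545164435 F [0.  0.4 6.5]
```

```bash
echo '{"deltas":[[0,0,0,-0.05,0,0,0],[0,0,0,-0.05,0,0,0],[0,0,0,-0.05,0,0,0],[0,0,0,0,0,0,0]]}' > next.json && python3 shift.py next.json; python3 go.py 0.600 0.0507 0.157
```

```text
time: 21.85
tool_pos: [0.44, -0.0867, 0.1624]
tool_rot: [0.006, 0.64, 0.768, 0.002]
contact_force: [1.0, 0.6, -1.7]
gripper_width: 0.318
grasp_force: 59.6
TCP [ 0.44   -0.0867  0.1624] yaw of tool y 10.35 tilt [ 0.011 -0.004 -1.   ] shift [0.1065 0.182  0.0066] t 21.85 w 0.318 g 59.559380602981946 F [ 1.   0.6 -1.7]
```

```bash
echo '{"deltas":[[0,0.0265,0.0455,0,0,0,0],[0,0.0265,0.0455,0,0,0,0],[0,0.0265,0.0455,0,0,0,0],[0,0.0265,0.0455,0,0,0,0],[0,0,0,0,0,0,0]]}' > next.json && python3 shift.py next.json>/dev/null; echo '{"deltas":[[0,0,0,0,0,0,0],[0,0,0,0,0,0,0]]}' > next.json && python3 shift.py next.json>/dev/null; python3 go.py 0.600 0.0507 0.0175;python3 - <<'E'
from h import *
im,p=snap('wrist','w9.png')
hsv=cv2.cvtColor(im,cv2.COLOR_RGB2HSV)
def comps(m,n0,name):
    n,l,st,c=cv2.connectedComponentsWithStats(m.astype('uint8'))
    for i in range(1,n):
        if st[i,4]>n0: print(name,st[i],c[i].round(1))
comps(((hsv[...,0]<8)|(hsv[...,0]>172))&(hsv[...,1]>150)&(hsv[...,2]>60),150,'red')
comps((hsv[...,2]<80)[:260,200:320],60,'dark(+200)')
for x,y in [(.6,.0507)]: print(proj(p,(x,y,.046)),proj(p,(x,y,.009)))
s=manip.state();T=rot(s['tool_rot'])
for uv in [(257,271),(257,273),(257,265)]: print(uv,T.T@(atz(p,*uv,s['tool_pos'][2]+.0225)-s['tool_pos']))
E
```

```text
TCP [0.5958 0.0507 0.1559] yaw of tool y 10.29 tilt [-0.001 -0.    -1.   ] shift [-0.0008  0.0042  0.1384] t 22.725 w 0.323 g 59.748134658202616 F [ 0.   0.2 -0.9]
red [ 11 171  25  44 611] [ 23.3 192.7]
red [ 224  210   65   82 3454] [256.1 257.6]
dark(+200) [  0   0  17  46 349] [ 5.7 17.9]
dark(+200) [34 82 49 18 86] [57.  86.3]
dark(+200) [ 47 167  26  25 308] [ 59.3 177.9]
dark(+200) [ 17 230  12  30 164] [ 23.4 245.1]
dark(+200) [ 85 231  11  29 155] [ 89.2 245.9]
dark(+200) [  0 239  11  21 151] [  3.6 247.9]
dark(+200) [103 240  17  20 210] [111.1 250.2]
[260.95050345 188.74813555] [260.43671225 178.54253781]
(257, 271) [-0.00126188  0.00046303 -0.02250012]
(257, 273) [-0.00223535  0.00046457 -0.02250009]
(257, 265) [ 0.00163565  0.00045845 -0.02250023]
```

Run:
```python
from h import *
im=cv2.cvtColor(cv2.imread('pics/w9.png'),cv2.COLOR_BGR2RGB)
hsv=cv2.cvtColor(im,cv2.COLOR_RGB2HSV)
m=(((hsv[...,0]<8)|(hsv[...,0]>172))&(hsv[...,1]>150)&(hsv[...,2]>60))
for v in range(206,298,4): print(v,''.join('#' if m[v,u] else ('o' if im[v,u].sum()<150 else '.') for u in range(216,298,2)))
```

```text
206 .........................................
210 ..................#####..................
214 .............################............
218 ..........####.............####..........
222 .........##...................###........
226 ........#.......................#........
230 .......#.........................#.......
234 .....o##.....###############.....##oo....
238 ....oo#...######################..#oo....
242 ....oo#############################ooo...
246 ...oo##########...........##########oo...
250 ...o############.........############oo..
254 ..oo#################################oo..
258 .ooo#################################ooo.
262 .ooo#################################ooo.
266 .ooo#################################ooo.
270 .oooo################################ooo.
274 .oooo################################ooo.
278 oooooo#############################.ooooo
282 ooooo...#########################...ooooo
286 ooooo......###################......ooooo
290 ooooo..........###########...........oooo
294 oooo.................................oooo
```

Red sits about 3 mm toward +x in the grip (top ellipse centre at (256,262)) and the spindle base is at (260,179.5), so the shift is (-0.005, 0.004).

```bash
echo '{"deltas":[[0,-0.005,0.004,0.04,0,0,0],[0,0,0,0.04,0,0,0],[0,0,0,0.02,0,0,0],[0,0,0,0.01,0,0,0],[0,0,0,0,0,0,0]]}' > next.json && python3 shift.py next.json; echo '{"deltas":[[0,0,0,0.014,0,0,0],[0,0,0,0.01,0,0,0],[0,0,0,0,0,0,0]]}' > next.json && python3 shift.py next.json; echo '{"deltas":[[0,0,0,0.003,0,0,0],[0,0,0,0,0,0,0]]}' > next.json && python3 shift.py next.json
```

```text
time: 23.4
tool_pos: [0.6018, 0.047, 0.0467]
tool_rot: [0.0, 0.641, 0.768, 0.0]
contact_force: [-0.8, -0.0, -0.6]
gripper_width: 0.327
grasp_force: 59.8
time: 23.78
tool_pos: [0.6007, 0.0473, 0.021]
tool_rot: [-0.001, 0.64, 0.768, -0.001]
contact_force: [0.2, 0.5, -0.8]
gripper_width: 0.323
grasp_force: 59.8
time: 24.02
tool_pos: [0.6017, 0.0472, 0.0193]
tool_rot: [0.0, 0.64, 0.768, 0.0]
contact_force: [-0.2, -0.3, -0.4]
gripper_width: 0.322
grasp_force: 59.8
```

```bash
echo '{"deltas":[[0,0,0,0.002,0,0,0],[0,0,0,0,0,0,0]]}' > next.json && python3 shift.py next.json; echo '{"deltas":[[0,0,0,0.002,0,0,0],[0,0,0,0,0,0,0]]}' > next.json && python3 shift.py next.json
```

```text
time: 24.28
tool_pos: [0.6021, 0.0472, 0.0178]
tool_rot: [0.0, 0.641, 0.768, 0.0]
contact_force: [0.2, -0.1, 0.4]
gripper_width: 0.324
grasp_force: 59.9
time: 24.52
tool_pos: [0.6021, 0.0472, 0.0177]
tool_rot: [-0.0, 0.64, 0.768, -0.0]
contact_force: [-6.9, -0.8, 12.5]
gripper_width: 0.324
grasp_force: 61.2
```

```bash
echo '{"deltas":[[1,0,0,0,0,0,0],[1,0,0,0,0,0,0],[1,0,0,0,0,0,0],[1,0,0,-0.03,0,0,0],[1,0,0,-0.06,0,0,0]]}' > next.json && python3 shift.py next.json>/dev/null;echo '{"deltas":[[1,0,0,-0.06,0,0,0],[1,0,0,-0.06,0,0,0],[1,-0.05,0,0,0,0,0],[1,0,0,0,0,0,0],[1,0,0,0,0,0,0]]}' > next.json && python3 shift.py next.json
python3 - <<'E'
from h import *
im,p=snap('wrist','w10.png')
c=[(.5995,.0475,.039),(.6105,-.0105,.045),(.621,-.0695,.051),(.632,-.1285,.059)]
L='red blue white black'.split()
for k,X,r in zip(L,c,(15,19,23,27)):
    u,v=proj(p,X); print(k,'expect top',u.round(1),v.round(1),'r px',(r*310/1000/(p['xyz'][2]-X[2])).round(1))
hsv=cv2.cvtColor(im,cv2.COLOR_RGB2HSV);h,s,v=cv2.split(hsv)
for nm,m in {'red':((h<8)|(h>172))&(s>150)&(v>60),'blue':(h>100)&(h<125)&(s>130)&(v>60),'white':(s<25)&(v>215),'yellow':(h>20)&(h<35)&(s>120)&(v>120)}.items():
    n,l,st,cc=cv2.connectedComponentsWithStats(m.astype('uint8'))
    for i in range(1,n):
        if st[i,4]>150 and 215<cc[i][0]<305: print(nm,st[i],cc[i].round(1))
E
python3 go.py 0.6 0.047 0.2
```

```text
time: 25.78
tool_pos: [0.61, -0.0018, 0.2242]
tool_rot: [-0.001, 0.641, 0.768, -0.0]
contact_force: [-1.1, 0.6, -0.6]
gripper_width: 1.001
grasp_force: 0.0
red expect top 254.9 121.9 r px 14.2
blue expect top 255.3 178.9 r px 18.3
white expect top 255.1 233.2 r px 22.6
black expect top 255.3 285.3 r px 27.2
red [244 107  28  29 458] [257.3 121. ]
blue [240 158  35  39 225] [256.2 173. ]
blue [248 171  19  20 214] [257.4 181.6]
white [243 166  29  29 288] [257.1 179.1]
white [ 237  214   42   49 1071] [259.8 237.4]
white [239 269  38  34 557] [257.6 285.5]
white [237 304  38  28 840] [255.2 317. ]
yellow [ 232   31   49   52 1975] [255.5  56.2]
TCP [ 0.6099 -0.0014  0.224 ] yaw of tool y 10.35 tilt [-0.002  0.001 -1.   ] shift [ 0.0494 -0.001   0.024 ] t 25.825 w 0.999 g 0.0 F [-0.2  0.1 -0.5]
```

The four reels sit where they should, at the expected sizes, in the order red (257,121), blue (257,179), white (258,236), black (258,286). The flux tin is at (255,56) and the tip tin at (255,317), neither moved. Each reel also stopped at pick height + 9 mm, so they are down on the plate.

```bash
python3 -c "
from plant import manip, cams
print(manip.job_done())"
```

```text
the job is handed in; nothing more can be done
None
```

I put the four reels on the spindles, each down on the plate, in the order black, white, blue, red from the tip-cleaner tin to the flux tin; the tins were left in their seats, and I handed the job in at about 26 s.

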